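# Set the seed gauge with its thumbwheel

### The arm

A 7-joint arm with a two-finger parallel gripper is mounted at the origin on a cart in front of the work surface, level with it; the furniture and walls round the work are solid. World frame = base frame: x ahead of the robot, y to its left, z up, the work surface at z = 0. Lengths are in m, angles in rad, forces in N, time in s.
With the tool pointing down it reaches from about 0.425 to 0.875 m from the base axis. Payload 4.7 kg.
Tool frame: the origin (TCP) lies midway between the tips of the shut fingers; the grasp point (between the pads) lies 19 mm behind it; z points along the fingers, y is the direction in which the jaws open and shut (so a half turn about z gives the same grasp; the last joint's range is limited). The gripper opens to 87 mm and grips with 3 to 60 N. Pads are 19 mm wide; open, the fingers measure 117 mm over their backs; the gripper's body (75 mm by 190 mm) begins 51 mm behind the grasp point.
Start: joints at [-1.291, 0.321, -0.07, 1.45, 0.023, 1.371, -0.057], TCP at [0.171, 0.627, 0.223] pointing down, gripper open.
Joint ranges: [-2.86, 2.86], [-0.3, 2.09], [-1.38, 1.24], [0.06, 2.45], [-1.56, 4.7], [0.09, 2.05], [-2.69, 2.69]. Speed limits (rad/s): [2.57, 2.57, 3.14, 3.14, 3.14, 3.14, 3.14].

### API

Orientations are given as a rotation vector (axis times angle).
In Python, from bench import * gives the robot as it stands.
- The arm moves only by the tool move_arm, never from a script. Its arguments are lists of equal length, an entry for each row: "jaw": the closure in counts, from 0 (fully open) to 255 (shut); "slide": the shift along the tool's x, y, z in cm, a list of three; "dr": the turn, a rotation vector about the tool's x, y, z in degrees, a list of three. A call has 1 to 5 rows; each row shifts and turns the commanded pose from where the row before left it, along the tool's axes as they then stand; what a row does not reach is not made up. A row lasts 1/10 s, in which the tool goes at most 50 mm and 8.59 degrees, less where a joint would pass 70% of its speed; a pose out of reach is approached as far as the arm can. A call with a gripper value outside its range is refused whole. The fingers move at their own pace and stop on an object; "force" is the grip in N (left out, the last holds). Time passes only in rows, so rows that do not move let the fingers close. It gives the time, the measured TCP pose, the force and the opening at its end, in the units of the state.
- get_state(): the state, without advancing time (a new reading comes with each control period).
- get_image(name): name is "scene" or "top" or "wrist"; returns (picture, depth): 400x640x3 uint8, red, green, blue; 400x640 float32, m along the optical axis (not along the pixel's ray), 0 where there is no reading.
- camera_params(name): a dict with "K" (3x3 intrinsics, pixels), "k1" (the pictures are not rectified: a ray, as slopes to the right and down, at radius r is drawn at 1 + k1 r^2 times it, then the intrinsics apply), "extrinsics" (4x4, takes a point from camera to world coordinates); the wrist camera has in their place "tool_from_camera" (4x4, takes a point from camera to tool coordinates, whose origin is the TCP and whose axes are the flange's). Camera axes: x right, y up, looking along -z (the intrinsics and any distortion apply to the point x, -y, -z); pixel columns grow to the right and rows downward; lengths in m; the calibration is good to about 2 mm. A picture is of the moment at which its call begins: read the wrist's pose just before it. camera_params takes no time and is no camera call.
- close_job(): hands the job in, once; it reports no verdict.
Trained networks look in the newest picture that a camera, given by its name, has taken for a name from the list of things; names that differ only in an ending like _2 or _b are one class to them, and where a whole thing is asked for, a point or a joint stands for the part that bears it (a point fixed in the world has none). Each returns a list of dicts, best first, with "score" (0 to 1); they miss things now and then, are a little off and sometimes report something else, mostly with a low value. They report only what shows in the picture. A call takes as long as a camera call.
- regions_of(camera, query): "mask" (400x640 bool, what is visible of it) and "xy" ([column, row] in pixels, amid what is visible of it).
The state is a dict: "time": time; "joint_positions": joint angles; "qd": joint speeds; "joint_torque": joint torques, N m; "position": TCP position; "tool_rot": TCP orientation; "ft_force": force on the tool from outside, world axes, zero at the start; "torque": the same for the moment, N m; "grip_width": opening from 0.0 (shut) to 1.0 (fully open).
Only numpy, scipy, OpenCV 4.12 (cv2) and the standard library are available. Lean on these libraries where they do the work, as an engineer would, in place of code of your own. Each camera call takes 0.05 s, during which the arm holds its last target.

### The job

The seed-sizing gauge on the worktop stands too wide. Lay a fingertip on top of its knurled thumbwheel and roll it towards the jaws, stroke by stroke, until the gap has closed so far that the sliding jaw's blue pointer lines up with the red mark, then take the hand away. Move the jaw by the wheel only: do not push the jaw or the red mark themselves, and leave the jar, the vial and the stopper where they stand.

Things in the scene. Friction and masses are not known exactly. Their poses are not given: they have to be found in the camera images.
- gauge: Fixed grey bench gauge, base plate 110 x 240 mm, 10 mm thick. Origin on the worktop under the middle of the guide rods; z up, y along the rods: the sliding jaw closes towards +y. Fixed jaw: face at y = 70 mm, back at 105, top 46 mm high. Wheel housing: centre y = -65 mm, 64 mm long, 52 mm wide over its cheeks, whose tops are 56 mm high, 10 mm below the wheel's top.
- wheel_top (a point): Top of the knurled thumbwheel (dark, brass ribs, one yellow; 50 mm diameter, 30 mm wide, axle along the gauge's x) when unpressed, mid-width, 66 mm above the worktop; fixed to the gauge. Wheel and jaw are sprung: they give straight down, from about 2.5 N, 1 mm per 2 N, at most 4 mm. A finger pressing it 2 to 3 mm down and moving along the gauge's y carries the rim by friction.
- thumbwheel (a joint): Angle of the thumbwheel (rad), 0 at the start, stops at -0.5 and 5.75. Grows as the wheel's top moves towards the jaws (gauge +y). It drives the jaw 8 mm per rad, both ways: 25 mm of rim makes 8 mm of jaw. It stays where it is left.
- jaw: Sliding steel jaw, 56 x 34 mm, top 46 mm high, driven by the wheel. Origin at the tip of its blue pointer (6 mm wide, on the gauge's -x side), level with the jaw's face, at gauge x = -40 mm, 20 mm above the worktop; axes as the gauge's. Starts 52 mm from the fixed jaw's face.
- mark: Red rider, the gauge mark, on the white scale strip along the gauge's -x side; 12 x 14 x 12 mm with a 6 mm wide tip. Origin at the tip, gauge x = -42 mm, 20 mm above the worktop, axes as the gauge's. It starts 18 to 34 mm ahead (gauge +y) of the pointer and is to stay where it is.
- seed_jar: Loose glass seed jar with yellow lid, 75 mm diameter, 97 mm tall, origin at the centre of its underside. Bystander, behind the gauge.
- vial: Loose glass vial with white cap, 21 mm diameter, 54 mm tall, origin at the centre of its underside. Bystander, behind the wheel.
- stopper: Loose red-brown rubber stopper, 17 mm diameter, 22 mm tall, origin at the centre of its underside. Bystander, in front of the gauge.
- stereo_microscope: Fixed grey stereo microscope on the robot's right, 430 mm tall, footprint about 370 x 214 mm; not part of the work. It stands beside the way from the robot's start to the gauge: pass above it or round it.

How it is judged:
By the outcome, as a careful person would: the job done as asked, in the order asked, and still so for the second after the job is handed in, with the robot touching nothing.
It also fails if it takes over 61 s, if anything falls off the work surface, if the arm or the gripper's body presses on something with over 40 N, if the wrist force passes 120 N, or if a joint passes its speed limit or range.

## Working session

There is one attempt and no reset: what is moved stays moved. The work goes in short steps, Python scripts to look and compute and a tool call to move; the robot and the scene stay as the last step left them, time stands still between calls to the robot, and variables do not carry over. Pictures are saved under pics/ and viewed, and the job is handed in when it is done.

Besides the shell and the picture viewer there is one more tool, called after "Call:" as a command line: name --argument value ..., lists and objects as JSON in quotes. move_arm: Moves the arm, as the interface text tells. Its arguments: {"type":"object","properties":{"jaw":{"type":"array","items":{"type":"number"}},"slide":{"type":"array","items":{"type":"array","items":{"type":"number"}}},"dr":{"type":"array","items":{"type":"array","items":{"type":"number"}}},"force":{"type":"number"}},"required":["jaw","slide","dr"]}

```bash
mkdir -p pics; ls
cat > h.py <<'E'
from bench import *
import numpy as np, cv2
from scipy.spatial.transform import Rotation as R
def save(n,im): cv2.imwrite('pics/'+n+'.png',cv2.cvtColor(im,cv2.COLOR_RGB2BGR))
def ext(name,st=None):
    p=camera_params(name)
    if 'extrinsics' in p: return p,np.array(p['extrinsics'])
    T=np.eye(4);T[:3,:3]=R.from_rotvec(st['tool_rot']).as_matrix();T[:3,3]=st['position']
    return p,T@np.array(p['tool_from_camera'])
def ray(p,uv):
    K=np.array(p['K']);d=np.array([p['k1'],0,0,0],float)
    return cv2.undistortPoints(np.array(uv,float).reshape(-1,1,2),K,d)[:,0]
def unproj(name,uv,depth,st=None):
    p,E=ext(name,st);s=ray(p,uv);d=np.asarray(depth,float).reshape(-1)
    c=np.c_[s[:,0]*d,-s[:,1]*d,-d]
    return c@E[:3,:3].T+E[:3,3]
def atz(name,uv,z,st=None):
    p,E=ext(name,st);s=ray(p,uv)
    v=np.c_[s[:,0],-s[:,1],-np.ones(len(s))]@E[:3,:3].T
    t=(z-E[2,3])/v[:,2]
    return E[:3,3]+v*t[:,None]
def proj(name,P,st=None):
    p,E=ext(name,st);c=(np.asarray(P).reshape(-1,3)-E[:3,3])@E[:3,:3]
    s=np.c_[c[:,0]/-c[:,2],-c[:,1]/-c[:,2]];r2=(s**2).sum(1,keepdims=True)
    s=s*(1+p['k1']*r2);K=np.array(p['K'])
    return s*[K[0,0],K[1,1]]+[K[0,2],K[1,2]]
E
python3 - <<'E'
from h import *
s=get_state();print(s)
for n in ['top','scene']:
    im,d=get_image(n);save(n+'0',im);np.save(n+'0d.npy',d)
    for q in ['gauge','wheel_top','thumbwheel','jaw','mark','seed_jar','vial','stopper']:
        try:
            for r in regions_of(n,q)[:2]:
                m=r['mask'];P=unproj(n,np.argwhere(m)[:,::-1],d[m]);P=P[d[m]>0]
                print(n,q,round(r['score'],2),np.round(r['xy']),m.sum(),np.median(P,0).round(3),P.max(0).round(3))
        except Exception as e: print(n,q,e)
print(get_state()['time'])
E
```

```text
pics
{'time': 0.0, 'joint_positions': array([-1.29090645,  0.32183488, -0.0700528 ,  1.45166939,  0.02260196,
        1.37081654, -0.05688642]), 'qd': array([ 0.0005914 ,  0.00034781, -0.00173428, -0.00118601, -0.00103574,
       -0.00020413,  0.0001563 ]), 'joint_torque': array([-5.01539198e-04, -4.91292965e+01, -4.03942857e-01, -3.12515938e+01,
       -6.38347096e-02,  4.40697314e-02,  1.77578886e-04]), 'position': array([0.17065823, 0.62661717, 0.22145638]), 'tool_rot': array([-4.16232331e-01, -3.11374760e+00,  3.04133409e-03]), 'ft_force': array([-0.44678482, -0.03292267,  0.27852804]), 'torque': array([-0.06370769,  0.02609878, -0.07437749]), 'grip_width': 0.9962398164446329}
top gauge 0.74 [275. 198.] 3574 [ 0.538 -0.015  0.012] [0.626 0.116 0.07 ]
top wheel_top 0.92 [275. 201.] 3516 [ 0.537 -0.014  0.012] [0.624 0.116 0.07 ]
top thumbwheel 0.62 [305. 204.] 265 [ 0.53  -0.077  0.061] [ 0.555 -0.05   0.07 ]
top jaw 0.91 [277. 196.] 297 [ 0.547 -0.014  0.045] [0.577 0.015 0.051]
top jaw 0.17 [276. 201.] 3617 [ 0.537 -0.016  0.012] [0.627 0.116 0.07 ]
top mark 0.7 [278. 200.] 3528 [ 0.538 -0.015  0.012] [0.627 0.116 0.07 ]
top seed_jar 0.6 [278. 142.] 824 [ 0.685 -0.016  0.096] [0.733 0.02  0.102]
top vial 0.63 [309. 169.] 83 [ 0.611 -0.095  0.051] [ 0.626 -0.083  0.058]
scene gauge 0.82 [290. 191.] 1983 [ 0.53  -0.01   0.026] [0.63  0.143 0.359]
scene wheel_top 0.83 [286. 192.] 1937 [ 0.528 -0.01   0.027] [0.634 0.113 0.36 ]
scene thumbwheel 0.81 [306. 204.] 229 [ 0.525 -0.092  0.06 ] [ 0.552 -0.06   0.07 ]
scene seed_jar 0.63 [332. 164.] 985 [ 0.679 -0.034  0.074] [0.792 0.032 0.101]
scene stopper 0.39 [265. 207.] 54 [0.461 0.002 0.012] [0.477 0.017 0.026]
0.9
```

Run:
```python
import cv2
a=cv2.imread('pics/top0.png');cv2.imwrite('pics/top0z.png',cv2.resize(a[110:280,190:390],None,fx=4,fy=3.5,interpolation=2)[:600])
b=cv2.imread('pics/scene0.png');cv2.imwrite('pics/s0z.png',b)
```

```text
(no output)
```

View pics/top0z.png

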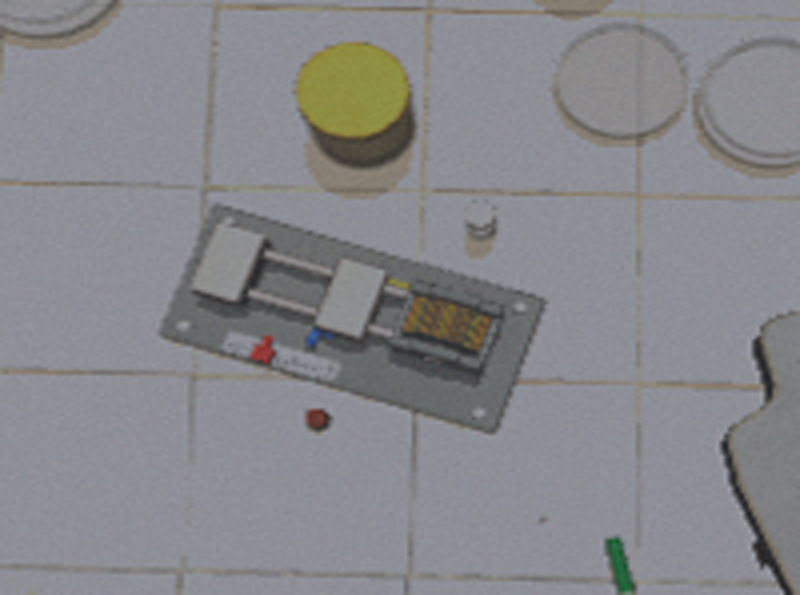

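View pics/s0z.png

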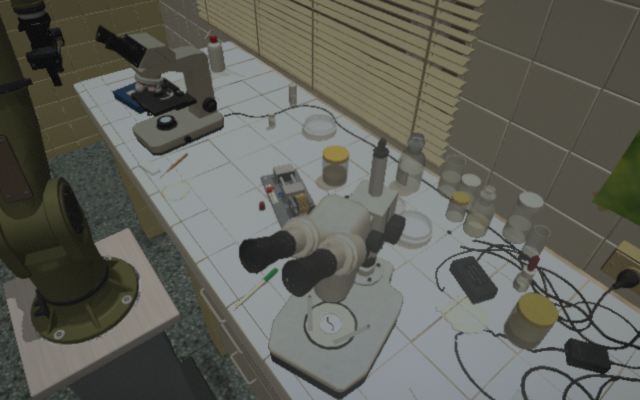

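View pics/top0.png

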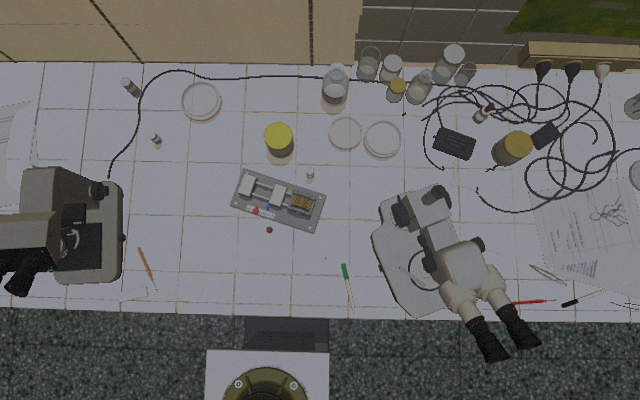

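Run:
```python
from h import *
for n in ['top','wrist']: print(camera_params(n))
d=np.load('top0d.npy')
v,u=np.mgrid[0:400,0:640];m=d>0
P=unproj('top',np.c_[u[m],v[m]],d[m])
H={}
for x0 in np.arange(0.0,0.8,0.05):
    print('%.2f'%x0,end=' ')
    for y0 in np.arange(0.6,-0.45,-0.05):
        k=(abs(P[:,0]-x0)<.025)&(abs(P[:,1]-y0)<.025)
        print('%4d'%(1000*np.percentile(P[k,2],99)) if k.sum()>3 else '   -',end=' ')
    print()
print(np.arange(0.6,-0.45,-0.05).round(2))
im,dd=get_image('wrist');save('w0',im)
```

```text
{'K': array([[444.96817401,   0.        , 313.79972271],
       [  0.        , 444.96817401, 195.28572933],
       [  0.        ,   0.        ,   1.        ]]), 'k1': -0.04269514700937927, 'extrinsics': array([[ 0.02424169,  0.98394454, -0.1768205 ,  0.34563341],
       [-0.99969505,  0.02302651, -0.00892144, -0.11995176],
       [-0.00470664,  0.17698285,  0.98420268,  1.19128674],
       [ 0.        ,  0.        ,  0.        ,  1.        ]])}
{'K': array([[311.84178968,   0.        , 320.13875057],
       [  0.        , 311.84178968, 198.28526965],
       [  0.        ,   0.        ,   1.        ]]), 'k1': -0.049960861503330435, 'tool_from_camera': array([[ 4.81034459e-04,  9.65119722e-01,  2.61808500e-01,
         7.11992468e-02],
       [ 9.99999873e-01, -4.24106067e-04, -2.73945531e-04,
         4.16278176e-04],
       [-1.53355662e-04,  2.61808598e-01, -9.65119803e-01,
        -1.61960303e-01],
       [ 0.00000000e+00,  0.00000000e+00,  0.00000000e+00,
         1.00000000e+00]])}
0.00 -837 -840 -835 -836 -838 -842 -844 -838 -845    -    -    -    -    -    -    - -840 -839 -838
[... 1105 characters left out ...]
  289  399  290 
0.55    -  261  262  261  102    3    4    5    3    4   48   49   49   68   67   13    3    3   66  289  251 
0.60    2    5    5   44    5    4    5    4    4    5   47   49   46   14   57    3    3    3    3    3    4 
0.65    6    6    4   27    7    3    4    5    4    4    8    2   99   98    5    3    3   16   37    4    4 
0.70    4    5    4    4    9   58   55    4    3    5    4    3  101  100    4   22   21   40   40   40    6 
0.75    5    4    3    5   11    4    5   30   37    4    5    3   99   96    3   22   22   39   41   39    7 
[ 0.6   0.55  0.5   0.45  0.4   0.35  0.3   0.25  0.2   0.15  0.1   0.05
 -0.   -0.05 -0.1  -0.15 -0.2  -0.25 -0.3  -0.35 -0.4 ]
```

View pics/w0.png

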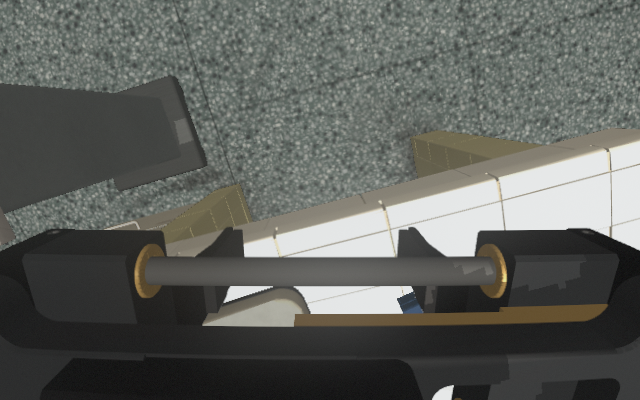

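Call:
move_arm --jaw '[0,0,0,0,0]' --slide '[[0,0,-5],[0,0,-5],[0,0,-5],[0,0,-5],[0,0,-5]]' --dr '[[0,0,0],[0,0,0],[0,0,0],[0,0,0],[0,0,0]]'

```text
time: 1.45
position: [0.1707, 0.6267, 0.4751]
tool_rot: [0.416, 3.114, 0.002]
ft_force: [0.7, 1.1, 1.0]
grip_width: 0.999
```

Call:
move_arm --jaw '[0,0,0,0,0]' --slide '[[-3,-2.5,0],[-3,-2.5,0],[-3,-2.5,0],[-3,-2.5,0],[-3,-2.5,0]]' --dr '[[0,0,0],[0,0,0],[0,0,0],[0,0,0],[0,0,0]]'

```text
time: 1.95
position: [0.2834, 0.4657, 0.4727]
tool_rot: [0.416, 3.114, 0.001]
ft_force: [0.1, 0.3, -0.1]
grip_width: 0.996
```

Call:
move_arm --jaw '[0,0,0,0,0]' --slide '[[-3,-2.5,0],[-3,-2.5,0],[-3,-2.5,0],[-3,-2.5,0],[-3,-2.5,0]]' --dr '[[0,0,0],[0,0,0],[0,0,0],[0,0,0],[0,0,0]]'

```text
time: 2.45
position: [0.3952, 0.3056, 0.4729]
tool_rot: [0.416, 3.114, 0.001]
ft_force: [1.2, -0.1, -0.6]
grip_width: 1.0
```

Call:
move_arm --jaw '[0,0,0,0,0]' --slide '[[-2.9,-2.8,0],[-2.9,-2.8,0],[-2.9,-2.8,0],[-2.9,-2.8,0],[-2.9,-2.8,0]]' --dr '[[0,0,0],[0,0,0],[0,0,0],[0,0,0],[0,0,0]]'

```text
time: 2.95
position: [0.4982, 0.1324, 0.4729]
tool_rot: [0.416, 3.113, 0.001]
ft_force: [0.2, -0.6, 0.2]
grip_width: 1.001
```

Call:
move_arm --jaw '[0,0,0,0,0]' --slide '[[-2.9,-2.8,2.5],[-2.9,-2.8,2.5],[-2.9,-2.8,2.5],[-2.9,-2.8,2.5],[-2.9,-2.8,2.5]]' --dr '[[0,0,0],[0,0,0],[0,0,0],[0,0,0],[0,0,0]]'

```text
time: 3.45
position: [0.6014, -0.0405, 0.3469]
tool_rot: [0.416, 3.113, 0.001]
ft_force: [0.4, 0.8, 0.4]
grip_width: 0.998
```

Call:
move_arm --jaw '[0,0,0,0,0]' --slide '[[0,0,4.5],[0,0,4.5],[0,0,4],[0,0,4],[0,0,0]]' --dr '[[0,0,0],[0,0,0],[0,0,0],[0,0,0],[0,0,0]]'

```text
time: 3.95
position: [0.5968, -0.0386, 0.1719]
tool_rot: [-0.415, -3.103, 0.003]
ft_force: [-0.4, 0.8, -0.4]
grip_width: 0.996
```

```bash
cat > look.py <<'E'
import sys
from h import *
n=sys.argv[1]
s=get_state();im,d=get_image('wrist');save(n,im);np.save(n+'d.npy',d)
import pickle;pickle.dump(s,open(n+'.pkl','wb'))
print(s['position'],s['tool_rot'],s['time'])
for q in sys.argv[2:]:
    for r in regions_of('wrist',q)[:2]:
        m=r['mask'];P=unproj('wrist',np.argwhere(m)[:,::-1],d[m],s);P=P[d[m]>0]
        print(q,round(r['score'],2),np.round(r['xy']),m.sum(),np.median(P,0).round(3),P.max(0).round(3))
E
python3 look.py w1 thumbwheel jaw mark
```

```text
[ 0.59675678 -0.03861106  0.17189154] [-4.14613717e-01 -3.10338721e+00  2.86862858e-03] 3.95
thumbwheel 0.87 [262. 137.] 2007 [ 0.532 -0.073  0.063] [ 0.552 -0.049  0.069]
jaw 0.77 [334. 140.] 2419 [ 0.549 -0.013  0.046] [0.581 0.016 0.048]
mark 0.69 [383.  85.] 291 [0.513 0.044 0.022] [0.525 0.054 0.024]
```

View pics/w1.png

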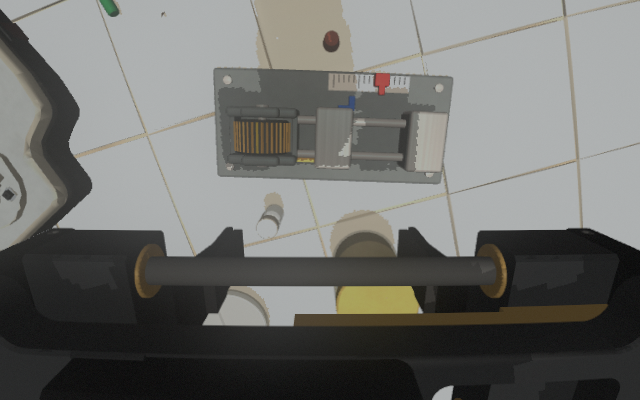

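```bash
cat > fit.py <<'E'
import sys,pickle
from h import *
n=sys.argv[1]
s=pickle.load(open(n+'.pkl','rb'));im=cv2.cvtColor(cv2.imread('pics/'+n+'.png'),cv2.COLOR_BGR2RGB)
hsv=cv2.cvtColor(im,cv2.COLOR_RGB2HSV).astype(int)
def pts(mask): return np.argwhere(mask)[:,::-1]
roi=np.zeros(im.shape[:2],bool);roi[0:225]=1
# colour masks
red=roi&(hsv[...,1]>150)&((hsv[...,0]<5)|(hsv[...,0]>174))&(hsv[...,2]>110)
blue=roi&(hsv[...,0]>105)&(hsv[...,0]<128)&(hsv[...,1]>120)
for nm,m in(('red',red),('blue',blue)):
    k,l,st,c=cv2.connectedComponentsWithStats(m.astype(np.uint8));
    for i in np.argsort(-st[1:,4])[:2]+1: print(nm,st[i],c[i].round(1))
E
python3 fit.py w1
python3 - <<'E'
import cv2
a=cv2.imread('pics/w1.png');cv2.imwrite('pics/w1z.png',cv2.resize(a[55:195,200:460],None,fx=3,fy=3,interpolation=cv2.INTER_CUBIC))
E
```

```text
blue [349  99   5   9  25] [351.6 103.3]
blue [339 106   4   1   4] [340.5 106. ]
```

View pics/w1z.png

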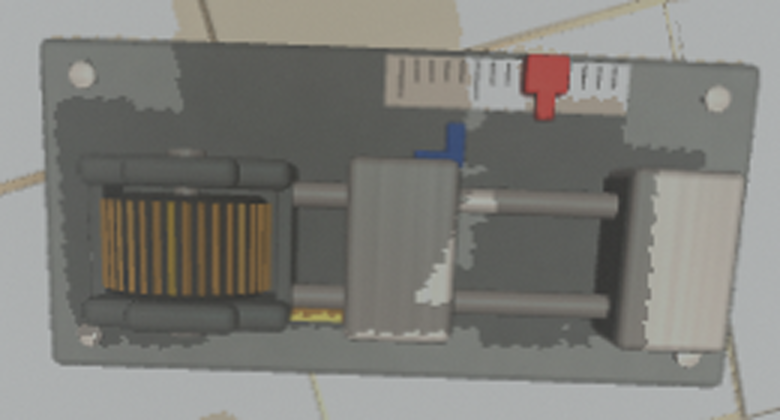

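```bash
cat > fit2.py <<'E'
import pickle
from h import *
s=pickle.load(open('w1.pkl','rb'))
z=lambda a:np.array(a)/3+[200,55]
C=atz('wrist',z([[41,38],[758,67],[720,385],[57,362]]),0.01,s)
print(C.round(4))
# model corners gauge frame: y centre of plate unknown -> fit offset
for i in range(4): print(np.linalg.norm(C[i]-C[(i+1)%4]).round(4))
d=(C[1]-C[0]+C[2]-C[3])[:2];th=np.arctan2(-d[0],d[1]);print('gauge yaw deg',np.degrees(th))
Rg=np.array([[np.cos(th),-np.sin(th)],[np.sin(th),np.cos(th)]])
c=C.mean(0)[:2]
def g(P): return (np.atleast_2d(P)[:,:2]-c)@Rg
print('pointer,mark',g(atz('wrist',z([[455,123],[545,119]]),0.02,s)).round(4))
hw=atz('wrist',z([[81,184],[291,176],[291,327],[82,297]]),0.056,s);print('housing',g(hw).round(4))
fj=atz('wrist',z([[655,172],[743,172],[732,350],[640,348]]),0.046,s);print('fixed jaw',g(fj).round(4))
dm=np.load('w1d.npy');m=np.zeros_like(dm,bool);m[118:156,233:294]=1;m&=dm>0
P=unproj('wrist',np.argwhere(m)[:,::-1],dm[m],s)
G=np.c_[g(P),P[:,2]];G=G[G[:,2]>0.05]
# cylinder fit in y,z with r .025
from scipy.optimize import least_squares
G=G[abs(G[:,0])<.02]
f=lambda p:np.hypot(G[:,1]-p[0],G[:,2]-p[1])-.025
r=least_squares(f,[-.065,.041],loss='soft_l1',f_scale=.001);print('wheel y,z centre',r.x,len(G),np.abs(r.fun).mean(), 'x range',np.percentile(G[:,0],[2,98]))
print('c',c,'wheel world',c+Rg@np.array([0,r.x[0]]))
E
python3 fit2.py
```

```text
[[ 0.4556 -0.1089  0.01  ]
 [ 0.5259  0.1167  0.01  ]
 [ 0.6287  0.0855  0.01  ]
 [ 0.5591 -0.1398  0.01  ]]
0.2363
0.1074
0.2357
0.108
gauge yaw deg -17.242066469325156
pointer,mark [[-0.0308  0.0176]
 [-0.0332  0.0465]]
housing [[-0.0078 -0.0932]
 [-0.012  -0.0321]
 [ 0.0319 -0.0313]
 [ 0.025  -0.094 ]]
fixed jaw [[-0.0175  0.076 ]
 [-0.0187  0.1027]
 [ 0.0354  0.1063]
 [ 0.0359  0.0771]]
wheel y,z centre [-0.06547572  0.04079503] 1616 0.0006519160039411495 x range [-0.00586472  0.01943727]
c [ 0.54234958 -0.01161989] wheel world [ 0.52294197 -0.0741532 ]
```

Call:
move_arm --jaw '[255,255,255,255,255]' --slide '[[0,0,0],[1.7,-2.2,0],[1.7,-2.2,0],[1.7,-2.3,0],[0,0,2]]' --dr '[[-0.1,-0.6,2],[0,0,0],[0,0,0],[0,0,0],[0,0,0]]' --force 20

```text
time: 4.65
position: [0.5337, -0.0921, 0.1622]
tool_rot: [0.475, 3.086, 0.004]
ft_force: [0.8, 0.1, -0.1]
grip_width: 0.626
```

Call:
move_arm --jaw '[255,255,255,255,255]' --slide '[[0,0,3],[0,0,3],[0,0,0],[0,0,0],[0,0,0]]' --dr '[[0,0,0],[0,0,0],[0,0,0],[0,0,0],[0,0,0]]'

```text
time: 5.15
position: [0.5352, -0.0885, 0.0996]
tool_rot: [0.468, 3.091, 0.002]
ft_force: [-0.0, -0.4, 0.1]
grip_width: 0.169
```

```bash
python3 look.py w2 ;python3 -c "
from h import *
s=get_state();print(s['ft_force'],s['grip_width'],R.from_rotvec(s['tool_rot']).as_matrix().round(4))"
```

```text
[ 0.53519727 -0.08846157  0.09959468] [4.68263145e-01 3.09135162e+00 1.67666956e-03] 5.15
[ 0.03975935  0.48684466 -0.41995269] 0.12711126963868846 [[-0.955   0.2961  0.0147]
 [ 0.2961  0.9551 -0.0011]
 [-0.0144  0.0033 -0.9999]]
```

View pics/w2.png

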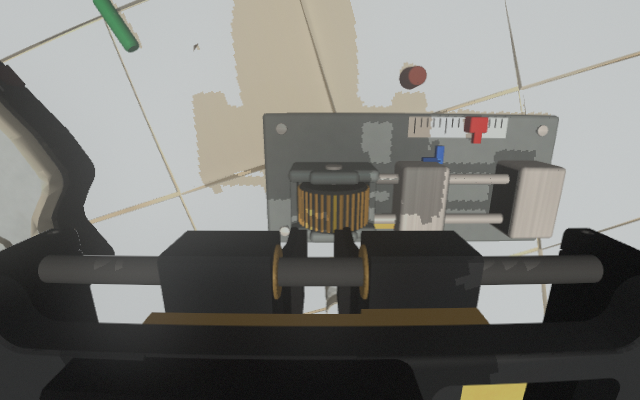

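Call:
move_arm --jaw '[255,255,255,255]' --slide '[[0.7,0,1.5],[0,0,1.2],[0,0,0],[0,0,0]]' --dr '[[0,0.4,0],[0,0.4,0],[0,0,0],[0,0,0]]'

```text
time: 5.6
position: [0.5262, -0.0861, 0.0691]
tool_rot: [-0.47, -3.102, -0.003]
ft_force: [-0.5, -0.5, -0.2]
grip_width: 0.005
```

```bash
python3 look.py w3 ;python3 -c "
from h import *
s=get_state();print(s['ft_force'],s['grip_width'],R.from_rotvec(s['tool_rot']).as_matrix().round(4))"
```

```text
[ 0.5261591  -0.08614234  0.0691145 ] [-4.69948116e-01 -3.10156751e+00 -3.05643383e-03] 5.6
[ 0.64551912  0.64300366 -0.15159893] 0.006478745159683272 [[-0.9551  0.2963 -0.0033]
 [ 0.2963  0.9551  0.0026]
 [ 0.0039  0.0015 -1.    ]]
```

View pics/w3.png

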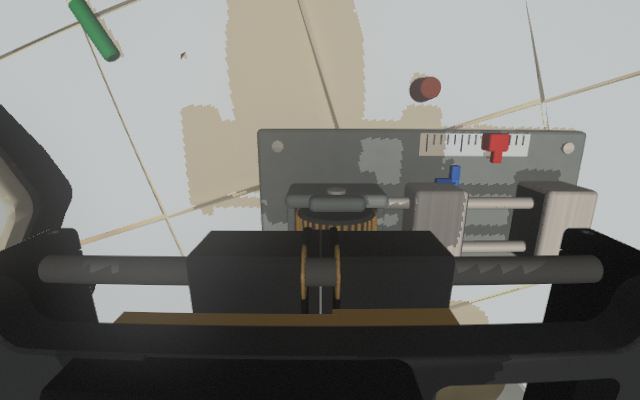

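Call:
move_arm --jaw '[255,255,255]' --slide '[[-0.2,0,0.3],[0,0,0.3],[0,0,0]]' --dr '[[0,0,0],[0,0,0],[0,0,0]]'

```text
time: 5.95
position: [0.5295, -0.0869, 0.0644]
tool_rot: [-0.47, -3.105, -0.004]
ft_force: [-0.4, -0.6, 5.1]
grip_width: 0.005
```

Call:
move_arm --jaw '[255,255,255,255,255]' --slide '[[0,0,0.1],[0,0.4,0],[0,0.4,0],[0,0.4,0],[0,0,0]]' --dr '[[0,0,0],[0,0,0],[0,0,0],[0,0,0],[0,0,0]]'

```text
time: 6.45
position: [0.5333, -0.0749, 0.0641]
tool_rot: [-0.47, -3.105, -0.005]
ft_force: [-0.4, 1.5, 5.7]
grip_width: 0.005
```

```bash
python3 look.py w4
```

```text
[ 0.53326    -0.07485108  0.06406338] [-0.46950946 -3.10514799 -0.00497416] 6.45
```

View pics/w4.png

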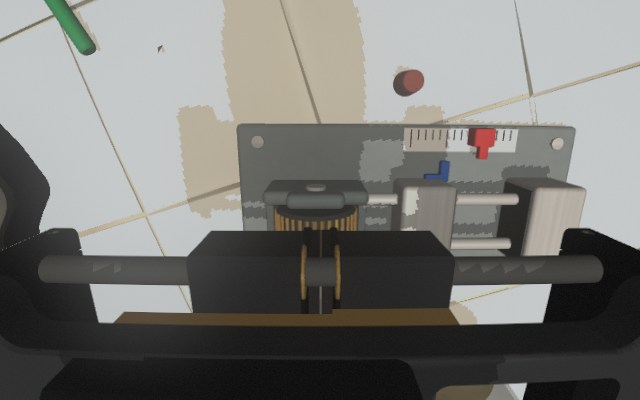

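```bash
cat > gap.py <<'E'
import sys,pickle
from h import *
th=np.radians(-17.24);Rg=np.array([[np.cos(th),-np.sin(th)],[np.sin(th),np.cos(th)]])
c=np.array([.54235,-.01162])+Rg@[.009,0]
def gap(n):
    s=pickle.load(open(n+'.pkl','rb'));im=cv2.imread('pics/'+n+'.png').astype(int)
    b,g,r=im[...,0],im[...,1],im[...,2]
    out={}
    for nm,sc in(('mark',r-np.maximum(g,b)),('ptr',b-np.maximum(r,g))):
        m=sc>35;m[225:]=0
        if nm=='mark': m&=(r>b+60)&(r>100)
        uv=np.argwhere(m)[:,::-1];G=(atz('wrist',uv,.02,s)[:,:2]-c)@Rg
        box=((-.075,-.025),(-.0,.08));k=(G[:,0]>-.06)&(G[:,0]<-.015)&(G[:,1]>0)&(G[:,1]<.075)
        G=G[k];w=sc[m][k]
        if nm=='mark': k=G[:,0]>G[:,0].max()-.006
        else: k=G[:,0]<G[:,0].min()+.006
        out[nm]=G[k];y=G[k,1]
        print(n,nm,'n',k.sum(),'x',G[:,0].min().round(4),G[:,0].max().round(4),'y mean %.4f edges %.4f %.4f'%(np.average(y,weights=w[k]),y.min(),y.max()))
    f=lambda a:(a[:,1].min()+a[:,1].max())/2
    print('gap mean %.4f mid %.4f'%(out['mark'][:,1].mean()-out['ptr'][:,1].mean(),f(out['mark'])-f(out['ptr'])))
for n in sys.argv[1:]: gap(n)
E
python3 gap.py w1 w2 w3 w4
```

```text
w1 mark n 37 x -0.06 -0.0428 y mean 0.0459 edges 0.0434 0.0485
w1 ptr n 27 x -0.0389 -0.0286 y mean 0.0177 edges 0.0160 0.0192
gap mean 0.0282 mid 0.0283
w2 mark n 59 x -0.0597 -0.0422 y mean 0.0464 edges 0.0434 0.0494
w2 ptr n 56 x -0.0397 -0.0264 y mean 0.0182 edges 0.0155 0.0208
gap mean 0.0282 mid 0.0282
w3 mark n 75 x -0.0598 -0.0426 y mean 0.0466 edges 0.0436 0.0495
w3 ptr n 74 x -0.0396 -0.0262 y mean 0.0183 edges 0.0153 0.0210
gap mean 0.0284 mid 0.0284
w4 mark n 79 x -0.0597 -0.0424 y mean 0.0465 edges 0.0434 0.0495
w4 ptr n 67 x -0.0396 -0.0273 y mean 0.0213 edges 0.0188 0.0238
gap mean 0.0252 mid 0.0252
```

Call:
move_arm --jaw '[255,255,255,255,255]' --slide '[[0,0.4,0.05],[0,0.4,0],[0,0.4,0],[0,0,0],[0,0,-0.8]]' --dr '[[0,0,0],[0,0,0],[0,0,0],[0,0,0],[0,0,0]]'

```text
time: 7.0
position: [0.5354, -0.0633, 0.0702]
tool_rot: [-0.469, -3.102, -0.004]
ft_force: [0.7, 0.3, -0.5]
grip_width: 0.009
```

```bash
python3 look.py w5;python3 gap.py w5
```

```text
[ 0.53536167 -0.06330068  0.0701533 ] [-0.468967   -3.10218795 -0.00377656] 7.0
w5 mark n 76 x -0.06 -0.0424 y mean 0.0464 edges 0.0433 0.0493
w5 ptr n 67 x -0.0395 -0.0261 y mean 0.0263 edges 0.0238 0.0289
gap mean 0.0200 mid 0.0200
```

Call:
move_arm --jaw '[255,255,255,255,255]' --slide '[[0,-0.8,-0.2],[0,-0.8,0],[0,-0.8,0],[0,0,0.6],[0,0,0.4]]' --dr '[[0,0,0],[0,0,0],[0,0,0],[0,0,0],[0,0,0]]'

```text
time: 7.55
position: [0.5286, -0.0879, 0.0623]
tool_rot: [-0.472, -3.103, -0.003]
ft_force: [-1.7, -2.5, 8.1]
grip_width: 0.007
```

Call:
move_arm --jaw '[255,255,255,255,255]' --slide '[[0,0,0],[0,0.5,0],[0,0.5,0],[0,0.5,0],[0,0.5,0]]' --dr '[[0,0,0],[0,0,0],[0,0,0],[0,0,0],[0,0,0]]'

```text
time: 8.05
position: [0.5351, -0.0671, 0.0631]
tool_rot: [-0.47, -3.104, -0.005]
ft_force: [-1.3, 1.4, 7.0]
grip_width: 0.002
```

Call:
move_arm --jaw '[255,255,255]' --slide '[[0,0.4,0],[0,0,0],[0,0,-0.8]]' --dr '[[0,0,0],[0,0,0],[0,0,0]]'

```text
time: 8.35
position: [0.5354, -0.0627, 0.0697]
tool_rot: [-0.468, -3.102, -0.004]
ft_force: [-0.5, 0.5, 0.6]
grip_width: 0.006
```

```bash
python3 look.py w6;python3 gap.py w6
```

```text
[ 0.53536032 -0.06267706  0.06968362] [-0.46779746 -3.10192761 -0.0040879 ] 8.35
w6 mark n 77 x -0.0597 -0.0427 y mean 0.0464 edges 0.0434 0.0493
w6 ptr n 63 x -0.0392 -0.0265 y mean 0.0356 edges 0.0331 0.0380
gap mean 0.0108 mid 0.0108
```

Call:
move_arm --jaw '[255,255,255,255,255]' --slide '[[0,-0.8,-0.2],[0,-0.8,0],[0,-0.8,0],[0,0,0.6],[0,0,0.4]]' --dr '[[0,0,0],[0,0,0],[0,0,0],[0,0,0],[0,0,0]]'

```text
time: 8.9
position: [0.5286, -0.0879, 0.0623]
tool_rot: [-0.472, -3.103, -0.003]
ft_force: [-2.3, -2.9, 8.6]
grip_width: 0.004
```

Call:
move_arm --jaw '[255,255,255,255,255]' --slide '[[0,0,0],[0,0.5,0],[0,0.5,0],[0,0.5,0],[0,0.5,0]]' --dr '[[0,0,0],[0,0,0],[0,0,0],[0,0,0],[0,0,0]]'

```text
time: 9.4
position: [0.5351, -0.0671, 0.0631]
tool_rot: [-0.47, -3.104, -0.005]
ft_force: [-0.8, 0.3, 7.7]
grip_width: 0.008
```

Call:
move_arm --jaw '[255,255,255]' --slide '[[0,0.2,0],[0,0,0],[0,0,-0.8]]' --dr '[[0,0,0],[0,0,0],[0,0,0]]'

```text
time: 9.7
position: [0.535, -0.0646, 0.0698]
tool_rot: [-0.468, -3.102, -0.004]
ft_force: [-1.0, 0.2, -0.5]
grip_width: 0.005
```

```bash
python3 look.py w7;python3 gap.py w7
```

```text
[ 0.53500526 -0.06462591  0.06984407] [-0.46806601 -3.10245047 -0.00435283] 9.7
w7 mark n 76 x -0.0595 -0.0424 y mean 0.0465 edges 0.0436 0.0494
w7 ptr n 75 x -0.0397 -0.0262 y mean 0.0441 edges 0.0411 0.0469
gap mean 0.0025 mid 0.0025
```

View pics/w7.png

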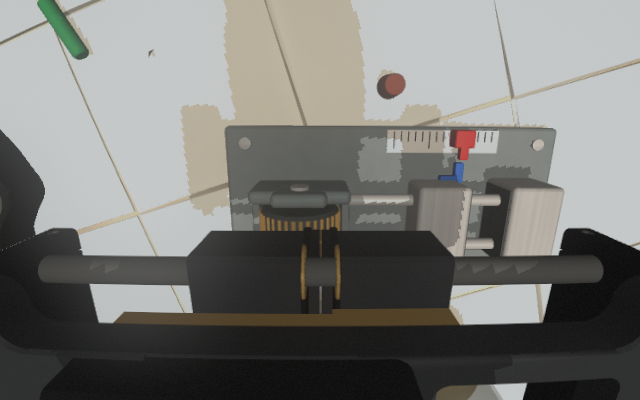

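Call:
move_arm --jaw '[255,255,255,255,255]' --slide '[[0,-0.8,-0.1],[0,-0.6,0],[0,0,0],[0,0,0.5],[0,0,0.4]]' --dr '[[0,0,0],[0,0,0],[0,0,0],[0,0,0],[0,0,0]]'

```text
time: 10.25
position: [0.5313, -0.0792, 0.0625]
tool_rot: [-0.47, -3.104, -0.004]
ft_force: [-2.4, 0.4, 10.9]
grip_width: 0.003
```

Call:
move_arm --jaw '[255,255,255,255]' --slide '[[0,0,0],[0,0.25,0],[0,0.2,0],[0,0,0]]' --dr '[[0,0,0],[0,0,0],[0,0,0],[0,0,0]]'

```text
time: 10.65
position: [0.5328, -0.0743, 0.0632]
tool_rot: [-0.469, -3.104, -0.005]
ft_force: [-1.9, 0.6, 8.9]
grip_width: 0.005
```

```bash
python3 look.py w8;python3 gap.py w8
```

```text
[ 0.53281562 -0.07429837  0.06315076] [-0.46921193 -3.10368875 -0.00491651] 10.65
w8 mark n 80 x -0.0598 -0.0425 y mean 0.0465 edges 0.0435 0.0495
w8 ptr n 74 x -0.0398 -0.0268 y mean 0.0443 edges 0.0414 0.0470
gap mean 0.0022 mid 0.0023
```

Call:
move_arm --jaw '[255,255,255,255]' --slide '[[0,0.25,0],[0,0,0],[0,0,-0.9],[0,0,0]]' --dr '[[0,0,0],[0,0,0],[0,0,0],[0,0,0]]'

```text
time: 11.1
position: [0.5336, -0.0723, 0.0721]
tool_rot: [-0.47, -3.104, -0.004]
ft_force: [-0.5, 0.9, -0.9]
grip_width: 0.003
```

```bash
python3 look.py w9;python3 gap.py w9
```

```text
[ 0.53361881 -0.07226202  0.0720618 ] [-0.46979798 -3.10431242 -0.0043215 ] 11.1
w9 mark n 74 x -0.0597 -0.0424 y mean 0.0465 edges 0.0434 0.0493
w9 ptr n 71 x -0.0397 -0.0261 y mean 0.0468 edges 0.0440 0.0496
gap mean -0.0004 mid -0.0004
```

Call:
move_arm --jaw '[255,255,255,255,255]' --slide '[[0,0,-3],[0,0,-2],[0,4,0],[0,4,0],[0,3,0]]' --dr '[[0,0,0],[0,0,0],[0,0,0],[0,0,0],[0,0,0]]'

```text
time: 11.65
position: [0.5658, 0.0354, 0.1211]
tool_rot: [-0.468, -3.103, -0.005]
ft_force: [0.5, -0.6, 0.8]
grip_width: 0.003
```

Call:
move_arm --jaw '[255,255]' --slide '[[0,0,0],[0,0,0]]' --dr '[[0,0,0],[0,0,0]]'

```text
time: 11.85
position: [0.5652, 0.0329, 0.1207]
tool_rot: [-0.467, -3.102, -0.002]
ft_force: [-0.1, 0.8, 0.6]
grip_width: 0.008
```

```bash
python3 look.py w10;python3 gap.py w10; python3 -c "
import cv2
a=cv2.imread('pics/w10.png');cv2.imwrite('pics/w10z.png',cv2.resize(a[80:230,220:420],None,fx=4,fy=4,interpolation=2))"
```

```text
[0.56516842 0.03294988 0.12072091] [-4.67004980e-01 -3.10205255e+00 -2.01547198e-03] 11.85
w10 mark n 54 x -0.0593 -0.0428 y mean 0.0456 edges 0.0430 0.0480
w10 ptr n 47 x -0.0394 -0.0267 y mean 0.0458 edges 0.0438 0.0480
gap mean -0.0003 mid -0.0004
```

View pics/w10z.png

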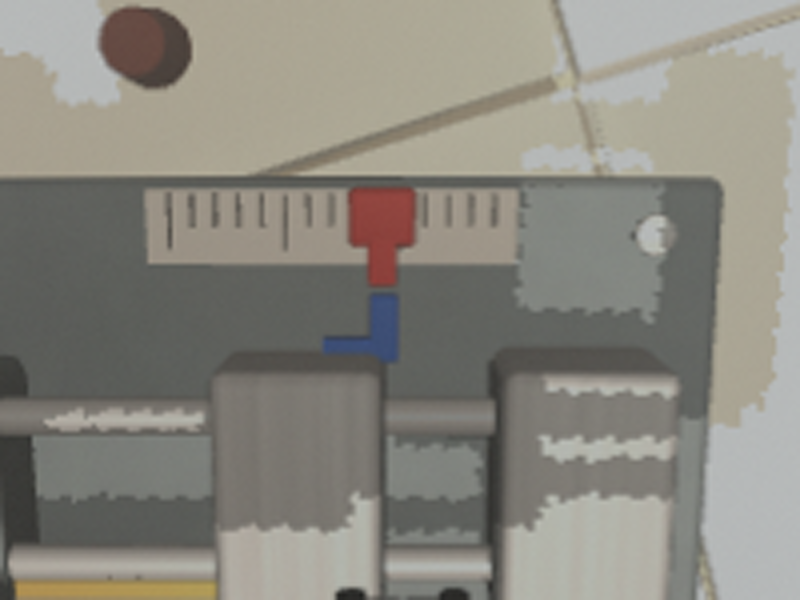

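The mark tip spans columns 369–397 of the zoomed picture and the pointer 370–399. They line up to about 0.3 mm. I'll back off and check the bystanders.

Call:
move_arm --jaw '[255,255,255,255,255]' --slide '[[0,0,-4],[0,0,-4],[0,0,-4],[0,0,0],[0,0,0]]' --dr '[[0,0,0],[0,0,0],[0,0,0],[0,0,0],[0,0,0]]'

```text
time: 12.4
position: [0.5663, 0.0304, 0.2423]
tool_rot: [-0.474, -3.104, -0.005]
ft_force: [0.2, 0.0, 0.4]
grip_width: 0.005
```

```bash
python3 look.py w11 vial stopper seed_jar;python3 gap.py w11
python3 - <<'E'
from h import *
im,d=get_image('top');save('top1',im)
a=cv2.imread('pics/top0.png')[110:280,190:390];b=cv2.imread('pics/top1.png')[110:280,190:390]
cv2.imwrite('pics/cmp.png',np.hstack([cv2.resize(x,None,fx=2,fy=2) for x in(a,b)]))
E
```

```text
[0.56626538 0.03041188 0.24227523] [-0.47439544 -3.10395765 -0.00490462] 12.4
vial 0.57 [239. 227.] 45 [ 0.607 -0.092  0.011] [ 0.613 -0.087  0.021]
stopper 0.69 [278.  98.] 168 [0.464 0.01  0.021] [0.471 0.017 0.024]
w11 mark n 24 x -0.0598 -0.0432 y mean 0.0453 edges 0.0434 0.0471
w11 ptr n 6 x -0.0286 -0.0262 y mean 0.0468 edges 0.0458 0.0483
gap mean -0.0016 mid -0.0018
```

View pics/w11.png

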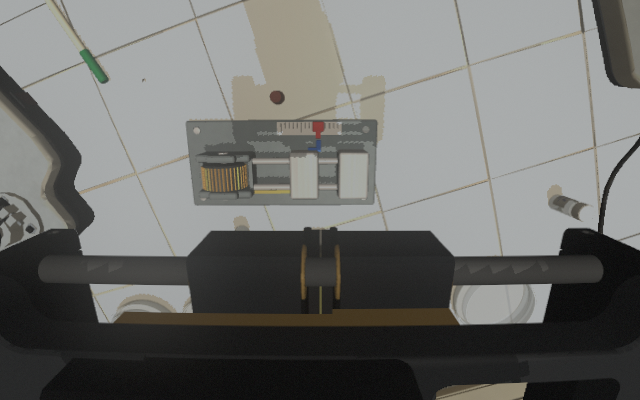

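View pics/cmp.png

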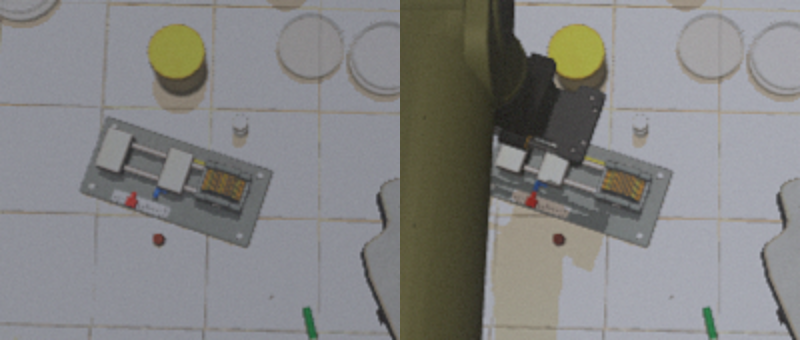

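```bash
python3 -c "
from bench import *
print(close_job())"
```

```text
the job is handed in; nothing more can be done
None
```

I rolled the thumbwheel towards the jaws with the shut fingertips: three long strokes and one short trim, pressing with about 5–11 N. The hand is now clear, about 0.24 m above the worktop, and I handed the job in at about 12.6 s.

- **Alignment:** the pointer lines up with the red mark to about 0.3–0.4 mm, slightly past it. Two wrist views agree on this, one of them from almost straight above. The gap was 28 mm at the start.
- **Mark:** it measured the same gauge position (y about 46 mm) throughout the strokes; the later, higher views read 45–46 mm.
- **Bystanders:** the jar, vial and stopper show at the same places in the top pictures taken before and after.
- **Check that disagreed:** the last distant picture gave a gap of -1.6 mm. It found only 6 blue pixels, none of them on the pointer tip, so I did not use it.

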